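# Pin the sample tray to its dock in the coffee cupping lab

### The job

Lock the sliding cup tray to its yellow dock with the pin that has the red buttons: squeeze its two side buttons to draw the locking balls in, take it out of the wooden rack, slide it all the way down through the brass funnel and the aligned holes with the buttons still squeezed, then let go so that the balls spring out. Leave the blue pin standing in the rack.

Things in the scene. Friction and masses are not known exactly. Their poses are not given: they have to be found in the camera images.
- pin_red: ball-lock pin to use, hung upright by its flange in the rack (top 100 mm high; two 40 mm holes 100 mm apart). Origin: on its axis, flange underside; z up. Below: shank 18 mm thick, 84 long, last 12 taper to 10 mm; at 68 two balls out along x, 36 over both. Above: flange 58 wide, 8 thick; black head 34 (x) by 30 (y), z 8 to 52, red cap. Squeeze it along its y at z 33 mm. 0.3 kg.
- red_button (a joint): how far the two red side buttons are pushed in, m: 0 free (balls out), 0.005 flush with the head (balls fully in). One in each y side of the red pin's head, 12 mm wide, 18 tall, centred 33 mm above the pin's origin, 5 mm proud: 40 mm over both. Fingers closed onto the head push both flush (5 N each); springs return them. Buttons and balls move together.
- clevis_hole (a point): centre of the brass funnel's top rim on the yellow dock, 100 mm above the table; z up, x to the tray. Mouth 44 mm wide, narrows in 12 mm to a 28 mm upright hole through two lugs and the tray's tongue (holes aligned), ending 50 mm down; free below to 92 mm. Tray from 95 mm along x, cups 120 mm high from 135 mm. Pin home: flange on the rim, its origin here (5 mm play).
- pin_blue: the wrong pin, to be left in the rack: same head and flange but blue buttons and blue cap, shank 30 mm thick, too thick for the hole. Origin on its axis at the underside of its flange, z up.

How it is judged:
By the outcome, as a careful person would: the job done as asked, in the order asked, and still so for the second after the job is handed in, with the robot touching nothing.
It also fails if it takes over 40 s, if anything falls off the work surface, if the arm or the gripper's body presses on something with over 40 N, if the wrist force passes 120 N, or if a joint passes its speed limit or range.

### The arm

A 7-joint arm with a two-finger parallel gripper is mounted at the origin on the work surface. World frame = base frame: x ahead of the robot, y to its left, z up, the work surface at z = 0. Lengths are in m, angles in degrees, forces in N, time in s.
With the tool pointing down it reaches from about 0.425 to 0.95 m from the base axis. Payload 4.7 kg.
Tool frame: the origin (TCP) lies at the very end of the fingers, on their centre line; the grasp point (between the pads) lies env.grasp_offset behind it (env.grasp_offset is the distance from the TCP to the grasp point, in m); z points along the fingers, y is the line along which they close (so a half turn about z gives the same grasp; the last joint's range is limited). The gripper opens to 85 mm and grips with 20 to 120 N. Pads are 22 mm wide; open, the fingers measure 114 mm over their backs; the gripper's body (76 mm by 85 mm) begins 54 mm behind the grasp point. The pads swing forward as they close: fully open they stand 13 mm farther back than shut.
Start: joints at [-65.426, 26.849, -2.785, 87.806, 1.381, 65.374, -4.715], TCP at [0.298, 0.606, 0.231] pointing down, gripper open.
Joint ranges: [-148.3, 148.3], [-19.14, 114.17], [-79.39, 73.82], [5.75, 140.21], [-59.74, 239.74], [12.07, 113.84], [-152.46, 152.46]. Speed limits (degrees/s): [147.25, 147.25, 180, 180, 180, 180, 180].

### API

Orientations are given as [roll, pitch, yaw] about the fixed x, y, z axes, in that order (R = Rz(yaw) Ry(pitch) Rx(roll)).
In Python, from station import env gives the robot as it stands.
- The arm moves only by the shell command python3 -m jog 'ROWS' [FORCE]. ROWS is JSON, a list of rows, each an object with "gripper": the closure, from -1 (fully open) to 1 (shut), so that 0 is half open; "slide": the shift along the tool's x, y, z in m, a list of three; "spin": the turn about the tool's z in rad. A call has 1 to 20 rows; each row is the pose to reach, as a shift and turn from the pose commanded when the call began, along the tool's axes at that moment; what a row does not reach only later rows make up. A row lasts 1/10 s, in which the tool goes at most 50 mm and 8.59 degrees, less where a joint would pass 70% of its speed; a pose out of reach is approached as far as the arm can. A call with a gripper value outside its range is refused whole. The fingers move at their own pace and stop on an object; FORCE is the grip in N (left out, the last holds). Time passes only in rows, so rows that repeat a pose let the fingers close. It gives the time, the measured TCP pose, the force, the opening and the grip force at its end, in the units of the state.
- env.get_state(): the state, without advancing time (a new reading comes with each control period).
- env.snapshot(name): name is "side" or "top" or "wrist"; returns the picture (480x640x3 uint8, blue, green, red); there is no depth.
- env.calibration(name): a dict with "mtx" (3x3 intrinsics, pixels), "R" (3x3) and "t" (3): a world point X has camera coordinates R X + t. Camera axes: x right, y down, z forward; pixel columns grow to the right and rows downward; lengths in m; the calibration is good to about 2 mm. A picture is of the moment at which its call begins: read the wrist's pose just before it. calibration takes no time and is no camera call; for the wrist camera it gives the pose at the moment of the call.
- env.finish_job(): hands the job in; it is judged then, once.
Trained networks look in the newest picture that a camera, given by its name, has taken for a name from the list of things; names that differ only in an ending like _2 or _b are one class to them, and where a whole thing is asked for, a point or a joint stands for the part that bears it (a point fixed in the world has none). Each returns a list of dicts, best first, with "score" (0 to 1); they miss things now and then, are a little off and sometimes report something else, mostly with a low value. They report only what shows in the picture. A call takes as long as a camera call.
- env.boxes_of(camera, name): "extent" ([left, top, right, bottom] in pixels, round what is visible of it).
The state is a dict: "time": time; "qpos": joint angles; "dq": joint speeds; "joint_torque": joint torques, N m; "tcp_pos": TCP position; "eef_rot": TCP orientation; "ft_force": force on the tool from outside, world axes, zero at the start; "wrist_torque": the same for the moment, N m; "gripper_width": finger opening in m; "grip_force": force on a finger pad.
Only numpy, scipy, OpenCV 4.12 (cv2) and the standard library are available. Lean on these libraries where they do the work, as an engineer would, in place of code of your own. Each camera call takes 0.05 s, during which the arm holds its last target. There are 200 camera calls.

## Working session

There is one attempt and no reset: what is moved stays moved. The work goes in short steps, Python scripts to look and compute and a shell command to move; the robot and the scene stay as the last step left them, time stands still between calls to the robot, and variables do not carry over. Pictures are saved under pics/ and viewed, at most 10 in all, crops included, and the job is handed in when it is done.

```bash
mkdir -p pics; python3 - <<'E'
from station import env
import cv2,numpy as np
s=env.get_state();print(s['time'],s['tcp_pos'],s['eef_rot'],s['gripper_width'],env.grasp_offset)
ims=[]
for c in ['side','top','wrist']:
    im=env.snapshot(c);cv2.imwrite(f'pics/{c}0.png',im)
    for n in ['pin_red','pin_blue','red_button','clevis_hole']:
        try:print(c,n,[(np.round(d['extent']).tolist(),round(d['score'],2)) for d in env.boxes_of(c,n)[:3]])
        except Exception as e:print(c,n,e)
    k=env.calibration(c);print(k['mtx'].tolist(),(-k['R'].T@k['t']).round(3),k['R'].round(3).tolist())
E
```

```text
0.0 [0.29807672 0.60496945 0.23023257] [-1.79887851e+02  4.05510847e-03  1.53771228e+02] 0.08551160794830444 0.0187
side pin_red [([261.0, 175.0, 286.0, 225.0], 0.66)]
side pin_blue [([221.0, 181.0, 248.0, 236.0], 0.65)]
side red_button []
side clevis_hole [([334.0, 269.0, 591.0, 451.0], 0.68)]
[[603.0563925081061, 0.0, 314.0815910474291], [0.0, 603.0563925081061, 237.7372557237223], [0.0, 0.0, 1.0]] [ 0.023 -0.791  0.875] [[0.838, -0.546, -0.0], [-0.329, -0.504, -0.798], [0.436, 0.669, -0.602]]
top pin_red [([149.0, 183.0, 192.0, 220.0], 0.79)]
top pin_blue [([135.0, 241.0, 179.0, 277.0], 0.88)]
top red_button []
top clevis_hole [([422.0, 63.0, 568.0, 287.0], 0.72)]
[[443.12785800607855, 0.0, 323.072585263476], [0.0, 443.12785800607855, 226.77692569492604], [0.0, 0.0, 1.0]] [0.433 0.002 0.842] [[-0.024, -1.0, -0.001], [-0.989, 0.024, -0.146], [0.146, -0.003, -0.989]]
wrist pin_red []
wrist pin_blue []
wrist red_button []
wrist clevis_hole []
[[354.7196584024072, 0.0, 321.74673781962736], [0.0, 354.7196584024072, 248.31162153984477], [0.0, 0.0, 1.0]] [0.233 0.637 0.374] [[0.442, 0.897, 0.0], [0.858, -0.423, 0.29], [0.261, -0.128, -0.957]]
```

View pics/top0.png

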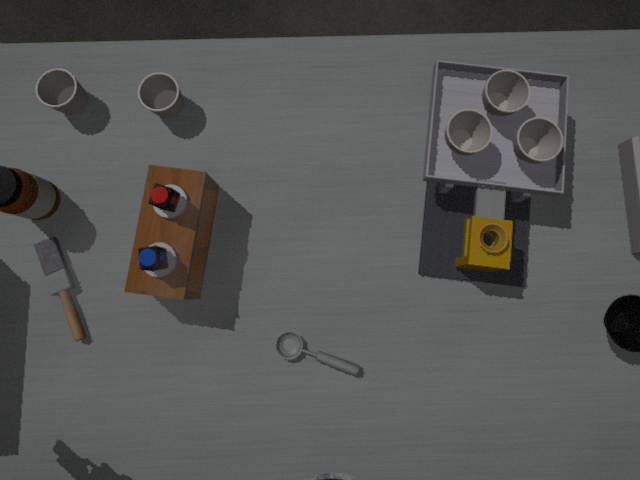

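View pics/side0.png

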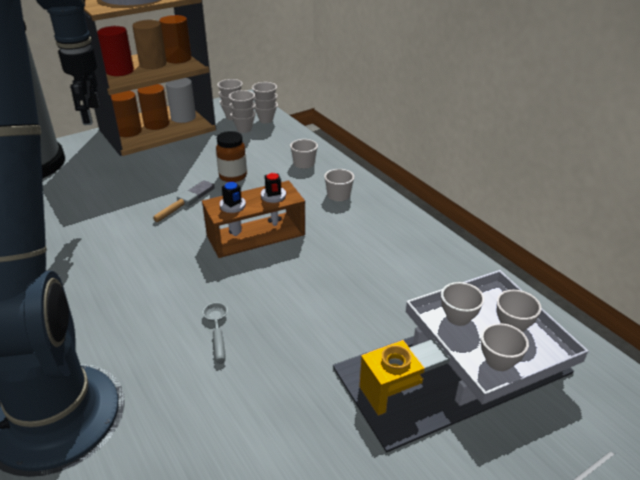

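The top view shows the red pin's cap at (160,197), the blue one at (152,258) and the funnel rim at about (495,238). The side view shows red at (273,185) and the funnel at (397,358). I'll localise these roughly, then take a closer look with the wrist camera.

```bash
cat > h.py <<'E'
from station import env
import numpy as np, cv2
def ray(k,u,v,z):
    d=k['R'].T@np.linalg.solve(k['mtx'],[u,v,1]);c=-k['R'].T@k['t']
    return c+d*(z-c[2])/d[2]
def proj(k,X):
    p=k['mtx']@(k['R']@np.asarray(X,float)+k['t']);return p[:2]/p[2]
def rot():
    from scipy.spatial.transform import Rotation as R
    return R.from_euler('xyz',env.get_state()['eef_rot'],degrees=True).as_matrix()
E
python3 - <<'E'
from h import *
kt=env.calibration('top');ks=env.calibration('side')
print('cap red',ray(kt,160,196,.155),ray(ks,272,177,.155),'blue',ray(kt,152,258,.155),'flange',ray(kt,170,203,.108))
print('rim',ray(kt,495,238,.1),ray(ks,397,357,.1))
k=env.calibration('wrist');s=env.get_state();R=rot();c=-k['R'].T@k['t']
print('cam in tool',R.T@(c-s['tcp_pos']),'\nRtool',R.round(3),'optical in tool',(k['R']@R)[2])
T=np.array([.47,.335,.108])
print('to pin in tool axes',R.T@(T-s['tcp_pos']))
a=cv2.imread('pics/top0.png');b=cv2.imread('pics/side0.png')
f=lambda im,x,y,w:cv2.resize(im[y:y+w,x:x+w],(390,390),interpolation=cv2.INTER_CUBIC)
cv2.imwrite('pics/z.png',np.hstack([f(a,130,165,65),f(a,455,200,78)]))
E
```

```text
cap red [0.58961799 0.25717851 0.155     ] [0.58923652 0.25443366 0.155     ] blue [0.49158371 0.26664949 0.155     ] flange [0.58787823 0.25739926 0.108     ]
rim [ 0.51618719 -0.28919427  0.1       ] [ 0.51814818 -0.28747708  0.1       ]
cam in tool [ 0.07302885 -0.00050385 -0.14300074] 
Rtool [[-0.897  0.442  0.   ]
 [ 0.442  0.897  0.   ]
 [ 0.     0.    -1.   ]] optical in tool [-2.90411535e-01  2.74329310e-04  9.56901805e-01]
to pin in tool axes [-0.27358899 -0.16679156  0.12333661]
```

View pics/z.png

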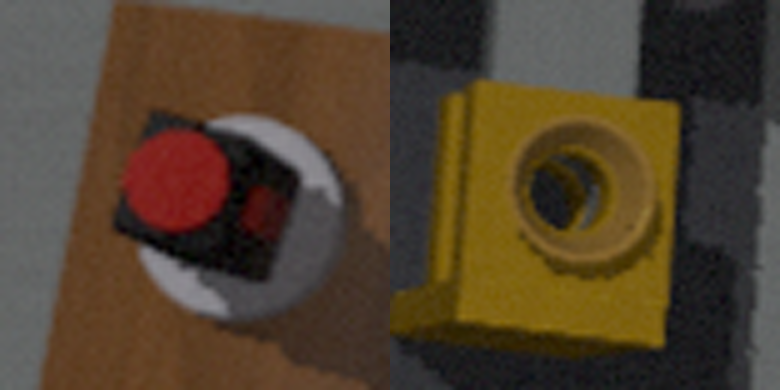

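Crop: the red button face points right and a little down, so the pin's y axis is about 73° from world x. Both cameras agree to within 3 mm on pin (0.588, 0.257) and rim (0.517, -0.288). Next I'll move above the pin.

```bash
python3 -m jog '[{"gripper":-1,"slide":[-0.2,-0.09,0],"spin":-0.05},{"gripper":-1,"slide":[-0.414,-0.184,0],"spin":-0.16},{"gripper":-1,"slide":[-0.414,-0.184,0],"spin":-0.16},{"gripper":-1,"slide":[-0.414,-0.184,0],"spin":-0.16},{"gripper":-1,"slide":[-0.414,-0.184,0],"spin":-0.16},{"gripper":-1,"slide":[-0.414,-0.184,0],"spin":-0.16},{"gripper":-1,"slide":[-0.414,-0.184,0],"spin":-0.16},{"gripper":-1,"slide":[-0.414,-0.184,0],"spin":-0.16},{"gripper":-1,"slide":[-0.414,-0.184,0],"spin":-0.16},{"gripper":-1,"slide":[-0.414,-0.184,0],"spin":-0.16},{"gripper":-1,"slide":[-0.414,-0.184,0],"spin":-0.16},{"gripper":-1,"slide":[-0.414,-0.184,0],"spin":-0.16},{"gripper":-1,"slide":[-0.414,-0.184,0],"spin":-0.16},{"gripper":-1,"slide":[-0.414,-0.184,0],"spin":-0.16}]'
python3 - <<'E'
from h import *
k=env.calibration('wrist');im=env.snapshot('wrist');cv2.imwrite('pics/w1.png',im);np.savez('w1.npz',**k)
s=env.get_state();print(s['time'],s['tcp_pos'],s['eef_rot'])
for n in ['pin_red','pin_blue','red_button']:print(n,[(np.round(d['extent']),d['score']) for d in env.boxes_of('wrist',n)])
E
```

```text
time: 2.15
tcp_pos: [0.5874, 0.2593, 0.2314]
eef_rot: [180.0, -0.0, 163.1]
ft_force: [0.3, 0.3, -0.9]
gripper_width: 0.0854
grip_force: 0.0
2.2 [0.58755558 0.25892096 0.23139979] [ 1.79975768e+02 -1.37485297e-02  1.63077679e+02]
pin_red [(array([290., 205., 362., 288.]), 0.9)]
pin_blue [(array([263.,  64., 347., 153.]), 0.85)]
red_button [(array([350., 243., 356., 266.]), 0.55)]
```

View pics/w1.png

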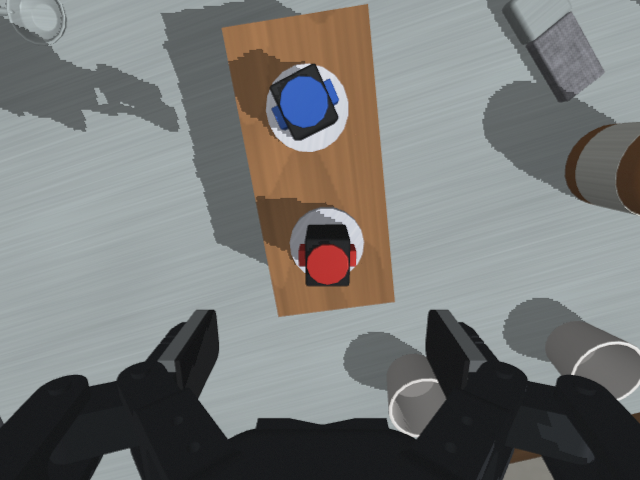

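The wrist view shows the red pin's cap at (328,265), with the buttons left and right at rows 243–266. The head looks square to the fingers. I'll fit its position with a projection model.

```bash
python3 - <<'E'
from h import *
k=dict(np.load('w1.npz'));im=cv2.imread('pics/w1.png')
b,g,r=[im[...,i].astype(int) for i in range(3)]
m=((r>150)&(g<90)&(b<90)).astype(np.uint8);m[:200]=0
n,l,st,ce=cv2.connectedComponentsWithStats(m)
for i in range(1,n):
    if st[i,4]>20:print('red',st[i],ce[i])
w=((im.min(2)>140)&(im.max(2)-im.min(2)<30)).astype(np.uint8)
w[:195]=0;w[300:]=0;w[:,:280]=0;w[:,375:]=0
c=[c for c in cv2.findContours(w,0,1)[0]];h=cv2.convexHull(np.vstack([x for x in c if len(x)>10]));print('flange ext',cv2.boundingRect(h))
i=max(range(1,n),key=lambda i:st[i,4]);u=ce[i]
for z in(.152,.156,.16):print('cap',z,ray(k,*u,z))
x0,y0,ww,hh=cv2.boundingRect(h)
P=lambda c,z:[ (f(p:=np.array([proj(k,[c[0]+.029*np.cos(t),c[1]+.029*np.sin(t),z]) for t in np.linspace(0,6.28,60)])) ) for f in (lambda p:p.min(0).round(1),lambda p:p.max(0).round(1))]
for c in([.588,.257],[.590,.257],[.590,.259]):print(c,P(c,.108), proj(k,[*c,.154]))
E
```

```text
red [ 307  246   41   38 1235] [327.38461538 264.26477733]
red [350 251   6  15  89] [352.52808989 258.07865169]
flange ext (293, 209, 71, 64)
cap 0.152 [0.59346231 0.26071797 0.152     ]
cap 0.156 [0.59209152 0.26106135 0.156     ]
cap 0.16 [0.59072074 0.26140474 0.16      ]
[0.588, 0.257] [array([282.7, 203.5]), array([357.1, 275.2])] [319.61105401 259.31212455]
[0.59, 0.257] [array([283.5, 206. ]), array([357.8, 277.4])] [320.50128591 262.07344051]
[0.59, 0.259] [array([286. , 205.2]), array([360.3, 276.8])] [323.41539852 261.23507321]
```

```bash
python3 -m jog '[{"gripper":-1,"slide":[-0.0025,0.002,0.04]},{"gripper":-1,"slide":[-0.0025,0.002,0.08]},{"gripper":-1,"slide":[-0.0025,0.002,0.105]},{"gripper":-1,"slide":[-0.0025,0.002,0.118]},{"gripper":-1,"slide":[-0.0025,0.002,0.118]},{"gripper":-1,"slide":[-0.0025,0.002,0.118]}]' 60
python3 -m jog '[{"gripper":0,"slide":[0,0,0]},{"gripper":0.2,"slide":[0,0,0]},{"gripper":1,"slide":[0,0,0]},{"gripper":1,"slide":[0,0,0]},{"gripper":1,"slide":[0,0,0]},{"gripper":1,"slide":[0,0,0]},{"gripper":1,"slide":[0,0,0]},{"gripper":1,"slide":[0,0,0]},{"gripper":1,"slide":[0,0,0]},{"gripper":1,"slide":[0,0,0]}]' 60
```

```text
schema error: expected keys gripper, slide, spin
schema error: expected keys gripper, slide, spin
```

```bash
python3 -m jog '[{"gripper":-1,"slide":[-0.0025,0.002,0.04],"spin":0},{"gripper":-1,"slide":[-0.0025,0.002,0.08],"spin":0},{"gripper":-1,"slide":[-0.0025,0.002,0.105],"spin":0},{"gripper":-1,"slide":[-0.0025,0.002,0.118],"spin":0},{"gripper":-1,"slide":[-0.0025,0.002,0.118],"spin":0},{"gripper":-1,"slide":[-0.0025,0.002,0.118],"spin":0}]' 60 && python3 -m jog '[{"gripper":0,"slide":[0,0,0],"spin":0},{"gripper":0.2,"slide":[0,0,0],"spin":0},{"gripper":1,"slide":[0,0,0],"spin":0},{"gripper":1,"slide":[0,0,0],"spin":0},{"gripper":1,"slide":[0,0,0],"spin":0},{"gripper":1,"slide":[0,0,0],"spin":0},{"gripper":1,"slide":[0,0,0],"spin":0},{"gripper":1,"slide":[0,0,0],"spin":0},{"gripper":1,"slide":[0,0,0],"spin":0}]' 60
```

```text
time: 2.95
tcp_pos: [0.5922, 0.2592, 0.1145]
eef_rot: [179.9, 0.1, 162.9]
ft_force: [-0.3, 0.3, 0.4]
gripper_width: 0.0852
grip_force: 0.0
time: 3.85
tcp_pos: [0.5924, 0.2602, 0.1151]
eef_rot: [179.8, 0.1, 163.0]
ft_force: [0.2, 2.8, 5.8]
gripper_width: 0.0291
grip_force: 60.7
```

```bash
python3 -m jog '[{"gripper":1,"slide":[0,0,-0.02],"spin":0},{"gripper":1,"slide":[0,0,-0.045],"spin":0},{"gripper":1,"slide":[0,0,-0.075],"spin":0},{"gripper":1,"slide":[0,0,-0.105],"spin":0},{"gripper":1,"slide":[0,0,-0.13],"spin":0},{"gripper":1,"slide":[0,0,-0.14],"spin":0},{"gripper":1,"slide":[0,0,-0.14],"spin":0}]' 60 && python3 - <<'E'
from h import *
a=env.snapshot('side');b=env.snapshot('top')
f=lambda im,x,y,w:cv2.resize(im[y:y+w,x:x+w],(390,390),interpolation=cv2.INTER_CUBIC)
cv2.imwrite('pics/lift.png',np.hstack([f(a,190,80,170),f(b,90,130,170)]))
E
```

```text
time: 4.55
tcp_pos: [0.5915, 0.2585, 0.2539]
eef_rot: [180.0, 0.1, 162.9]
ft_force: [-1.0, 0.3, -4.4]
gripper_width: 0.0294
grip_force: 60.2
```

View pics/lift.png

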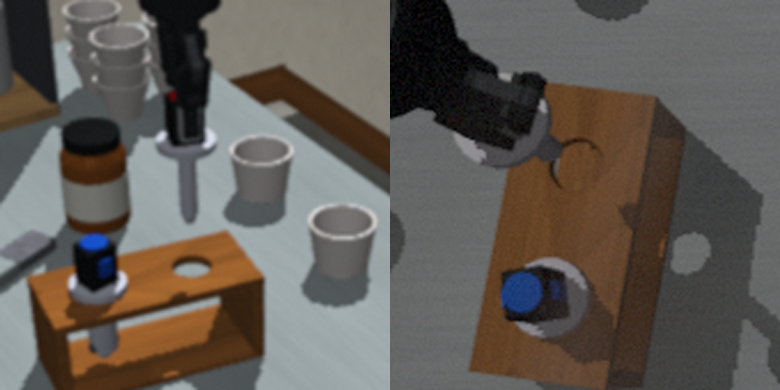

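The crop shows the pin hanging upright in the fingers with its balls in. The blue pin still stands in the rack. Next I'll carry it over the dock.

```bash
python3 -m jog '[{"gripper":1,"slide":[-0.003,-0.02,0],"spin":0},{"gripper":1,"slide":[-0.01,-0.06,0],"spin":0},{"gripper":1,"slide":[-0.017,-0.105,0],"spin":0},{"gripper":1,"slide":[-0.024,-0.15,0],"spin":0},{"gripper":1,"slide":[-0.031,-0.195,0],"spin":0},{"gripper":1,"slide":[-0.039,-0.24,0],"spin":0},{"gripper":1,"slide":[-0.046,-0.285,0],"spin":0},{"gripper":1,"slide":[-0.053,-0.33,0],"spin":0},{"gripper":1,"slide":[-0.061,-0.375,0],"spin":0},{"gripper":1,"slide":[-0.068,-0.42,0],"spin":0},{"gripper":1,"slide":[-0.075,-0.465,0],"spin":0},{"gripper":1,"slide":[-0.082,-0.505,0],"spin":0},{"gripper":1,"slide":[-0.086,-0.53,0],"spin":0},{"gripper":1,"slide":[-0.088,-0.545,0],"spin":0},{"gripper":1,"slide":[-0.088,-0.545,0],"spin":0},{"gripper":1,"slide":[-0.088,-0.545,0],"spin":0},{"gripper":1,"slide":[-0.088,-0.545,0],"spin":0},{"gripper":1,"slide":[-0.088,-0.545,0],"spin":0},{"gripper":1,"slide":[-0.088,-0.545,0],"spin":0}]' 60 && python3 - <<'E'
from h import *
s=env.get_state();print(s['tcp_pos'],s['eef_rot'],s['gripper_width'])
a=env.snapshot('side');w=env.snapshot('wrist');k=env.calibration('wrist');np.savez('w2.npz',**k)
cv2.imwrite('pics/s2.png',a);cv2.imwrite('pics/w2.png',w)
f=cv2.resize(a[200:440,270:510],(390,390),interpolation=cv2.INTER_CUBIC);g=cv2.resize(w[100:400,170:470],(390,390),interpolation=cv2.INTER_CUBIC)
cv2.imwrite('pics/d2.png',np.hstack([f,g]))
ks=env.calibration('side');p=s['tcp_pos']
for dz in(-.0143,-.0143-.084):print('side proj of pin axis',dz,proj(ks,p+[0,0,dz]))
print('wrist proj rim for guess',proj(k,[.517,-.288,.1]))
E
```

```text
time: 6.55
tcp_pos: [0.516, -0.2869, 0.2533]
eef_rot: [180.0, 0.0, 163.1]
ft_force: [0.0, -0.0, -2.9]
gripper_width: 0.0295
grip_force: 60.3
[ 0.51600151 -0.28690329  0.25331133] [1.79971417e+02 1.62779507e-03 1.63057620e+02] 0.029454194233696357
side proj of pin axis -0.0143 [403.072417   296.49630164]
side proj of pin axis -0.0983 [398.52751124 334.48014106]
wrist proj rim for guess [322.23504663 231.01558312]
```

View pics/d2.png

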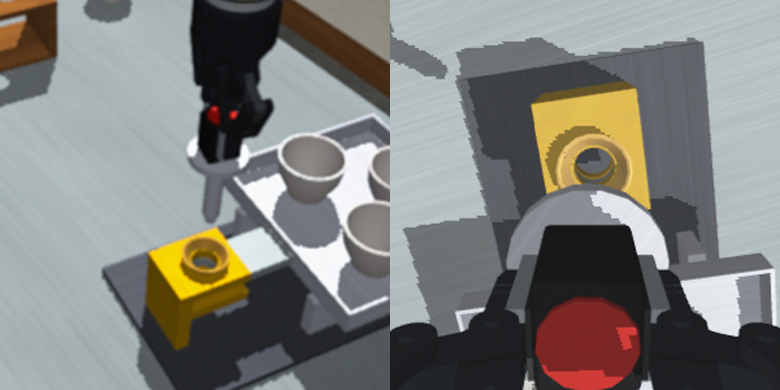

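Left crop (side view): the pin tip is at about (400,333) and the rim at about (396,357). Right crop (wrist view): the flange centre is at column 323 and the rim at about (328,228). I'll fit both precisely.

```bash
python3 - <<'E'
from h import *
from scipy.optimize import least_squares
def hsv(im):return cv2.cvtColor(im,cv2.COLOR_BGR2HSV)
p=np.array([.516,-.2869,.2533]);k=dict(np.load('w2.npz'));ks=env.calibration('side')
kt=env.calibration('top')
# brass: less saturated than yellow
for name,f,roi in(('wrist','pics/w2.png',(290,190,360,250)),('side','pics/s2.png',(370,335,425,375)),('top','pics/top0.png',(470,215,525,262))):
    im=cv2.imread(f);h=hsv(im);x0,y0,x1,y1=roi;q=h[y0:y1,x0:x1]
    m=((q[...,1]<205)&(q[...,1]>70)&(q[...,0]>8)&(q[...,0]<30)).astype(np.uint8)
    m=cv2.morphologyEx(m,cv2.MORPH_OPEN,np.ones((2,2)))
    n,l,st,ce=cv2.connectedComponentsWithStats(m);i=1+np.argmax(st[1:,4])
    hull=cv2.convexHull(cv2.findContours((l==i).astype(np.uint8),0,1)[0][0])
    e=cv2.fitEllipse(hull);K={'wrist':k,'side':ks,'top':kt}[name]
    c=np.array(e[0])+[x0,y0];print(name,c.round(1),np.round(e[1],1),'bbox',st[i][:4]+[x0,y0,0,0],'world',ray(K,*c,.1).round(4))
# wrist flange upper arc fit (z=.247), free xy
im=cv2.imread('pics/w2.png');g=im.min(2).astype(int)
h=hsv(im);w=((h[...,1]<45)&(h[...,2]>70)).astype(np.uint8)
vis=im.copy()
pts=np.array([proj(k,[p[0]+.029*np.cos(t),p[1]+.029*np.sin(t),.247]) for t in np.linspace(0,6.28,200)])
for c in pts:cv2.circle(vis,tuple(np.round(c*1).astype(int)),0,(0,0,255),-1)
v=cv2.resize(vis[180:360,230:410],(540,540),interpolation=cv2.INTER_NEAREST)
s=cv2.imread('pics/s2.png')
for z in np.linspace(.155,.239,40):
    cv2.circle(s,tuple(np.round(proj(ks,[p[0],p[1],z])).astype(int)),0,(0,0,255),-1)
s=cv2.resize(s[270:390,370:430],(255,510),interpolation=cv2.INTER_NEAREST)
cv2.imwrite('pics/v3.png',np.hstack([v,cv2.copyMakeBorder(s,0,30,0,0,0)]))
E
```

```text
Traceback (most recent call last):
cv2.error: OpenCV(4.12.0) /io/opencv/modules/imgproc/src/shapedescr.cpp:361: error: (-201:Incorrect size of input array) There should be at least 5 points to fit the ellipse in function 'fitEllipseNoDirect'
```

```bash
python3 - <<'E'
from h import *
p=np.array([.516,-.2869,.2533]);k=dict(np.load('w2.npz'));ks=env.calibration('side');kt=env.calibration('top')
def view(f,K,roi,S,circ):
    im=cv2.imread(f);x0,y0,x1,y1=roi
    v=cv2.resize(im[y0:y1,x0:x1],None,fx=S,fy=S,interpolation=cv2.INTER_CUBIC)
    for c,r,col in circ:
        for t in np.linspace(0,6.28,60):
            q=(proj(K,[c[0]+r*np.cos(t),c[1]+r*np.sin(t),c[2]])-[x0,y0]+.5)*S
            cv2.circle(v,tuple(np.round(q).astype(int)),0,col,-1)
    v=cv2.copyMakeBorder(v,0,600-v.shape[0],0,0,0) if v.shape[0]<600 else v
    return v
rim=((.517,-.288,.1),.022,(0,0,255))
a=view('pics/w2.png',k,(250,190,390,350),3,[rim,((p[0],p[1],.247),.029,(255,0,255))])[:600]
b=view('pics/s2.png',ks,(365,270,430,380),5,[rim]+[((p[0],p[1],z),0.0001,(0,0,255)) for z in np.linspace(.155,.235,20)])[:600]
c=view('pics/top0.png',kt,(470,210,530,265),6,[rim])
b[:,:]=b
out=np.hstack([a,b])[:, :800];cv2.imwrite('pics/v3.png',out);cv2.imwrite('pics/v4.png',c[:340]);print(out.shape)
E
```

```text
(600, 745, 3)
```

View pics/v3.png

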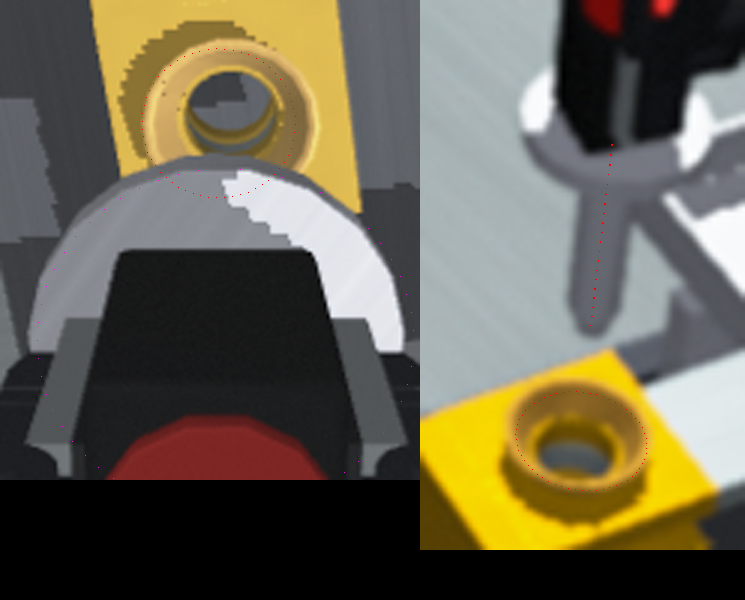

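Side view: the pin's axis lies on its predicted line, and the rim circle fits (0.517, -0.288) laterally. Wrist view: the flange centre is on the tool axis, while the rim is about 4 mm to tool +y and 1 mm to −x. A correction of (-2.4, +3.2) mm in the tool axes fits both views.

```bash
python3 -m jog '[{"gripper":1,"slide":[-0.0024,0.0035,0],"spin":0},{"gripper":1,"slide":[-0.0024,0.0035,0.02],"spin":0},{"gripper":1,"slide":[-0.0024,0.0035,0.04],"spin":0},{"gripper":1,"slide":[-0.0024,0.0035,0.055],"spin":0},{"gripper":1,"slide":[-0.0024,0.0035,0.065],"spin":0},{"gripper":1,"slide":[-0.0024,0.0035,0.075],"spin":0},{"gripper":1,"slide":[-0.0024,0.0035,0.085],"spin":0},{"gripper":1,"slide":[-0.0024,0.0035,0.085],"spin":0},{"gripper":1,"slide":[-0.0024,0.0035,0.085],"spin":0}]' 60 && python3 - <<'E'
from h import *
s=env.get_state();print(s['tcp_pos'],s['ft_force'],s['wrist_torque'])
a=env.snapshot('side');w=env.snapshot('wrist');k=env.calibration('wrist')
f=cv2.resize(a[270:390,350:470],(390,390),interpolation=cv2.INTER_CUBIC);g=cv2.resize(w[150:350,220:420],(390,390),interpolation=cv2.INTER_CUBIC)
cv2.imwrite('pics/d5.png',np.hstack([f,g]))
E
```

```text
time: 7.55
tcp_pos: [0.5191, -0.2856, 0.1684]
eef_rot: [180.0, 0.0, 162.9]
ft_force: [-0.1, -0.8, -3.0]
gripper_width: 0.0296
grip_force: 60.3
[ 0.51906723 -0.28563164  0.1684285 ] [-0.0892311  -0.78718316 -2.96758792] [-0.02997567 -0.06232816  0.00524799]
```

View pics/d5.png

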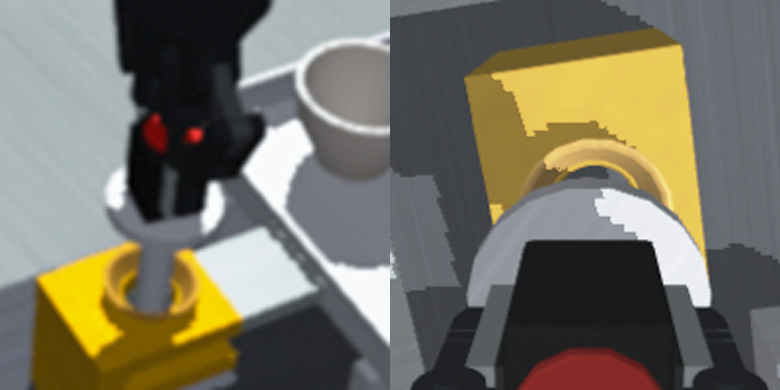

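The pin tip is in the funnel mouth with no contact force. The wrist crop shows the rim still about 2.5 mm to tool +y of the pin. I'll correct that while descending.

```bash
python3 -m jog '[{"gripper":1,"slide":[0,0.0025,0],"spin":0},{"gripper":1,"slide":[0,0.0025,0.005],"spin":0},{"gripper":1,"slide":[0,0.0025,0.012],"spin":0},{"gripper":1,"slide":[0,0.0025,0.02],"spin":0},{"gripper":1,"slide":[0,0.0025,0.028],"spin":0},{"gripper":1,"slide":[0,0.0025,0.035],"spin":0},{"gripper":1,"slide":[0,0.0025,0.035],"spin":0},{"gripper":1,"slide":[0,0.0025,0.035],"spin":0}]' 60
```

```text
time: 8.45
tcp_pos: [0.5196, -0.2832, 0.133]
eef_rot: [180.0, -0.0, 162.9]
ft_force: [0.0, -0.3, -3.2]
gripper_width: 0.0293
grip_force: 60.3
```

No contact. I'll go down gently until the flange seats.

```bash
python3 -m jog '[{"gripper":1,"slide":[0,0,0.006],"spin":0},{"gripper":1,"slide":[0,0,0.012],"spin":0},{"gripper":1,"slide":[0,0,0.016],"spin":0},{"gripper":1,"slide":[0,0,0.016],"spin":0},{"gripper":1,"slide":[0,0,0.016],"spin":0}]' 60; python3 -m jog '[{"gripper":1,"slide":[0,0,0.001],"spin":0},{"gripper":1,"slide":[0,0,0.002],"spin":0},{"gripper":1,"slide":[0,0,0.002],"spin":0},{"gripper":1,"slide":[0,0,0.002],"spin":0}]' 60
```

```text
time: 8.95
tcp_pos: [0.5196, -0.2831, 0.1171]
eef_rot: [180.0, -0.0, 162.9]
ft_force: [0.5, -0.1, -3.8]
gripper_width: 0.0291
grip_force: 60.3
time: 9.35
tcp_pos: [0.5197, -0.2831, 0.1153]
eef_rot: [180.0, 0.0, 162.9]
ft_force: [0.3, 0.0, -3.7]
gripper_width: 0.0294
grip_force: 60.3
```

```bash
python3 -m jog '[{"gripper":1,"slide":[0,0,0.001],"spin":0},{"gripper":1,"slide":[0,0,0.002],"spin":0},{"gripper":1,"slide":[0,0,0.002],"spin":0},{"gripper":1,"slide":[0,0,0.002],"spin":0}]' 60
```

```text
time: 9.75
tcp_pos: [0.5197, -0.2832, 0.115]
eef_rot: [180.0, 0.0, 162.9]
ft_force: [-3.6, 1.6, 8.1]
gripper_width: 0.0291
grip_force: 61.9
```

The flange is seated: about 12 N of contact at the expected TCP height of 0.115. I'll release, and look before retreating.

```bash
python3 -m jog '[{"gripper":0.2,"slide":[0,0,0],"spin":0},{"gripper":0,"slide":[0,0,0],"spin":0},{"gripper":-0.5,"slide":[0,0,0],"spin":0},{"gripper":-1,"slide":[0,0,0],"spin":0},{"gripper":-1,"slide":[0,0,0],"spin":0},{"gripper":-1,"slide":[0,0,0],"spin":0},{"gripper":-1,"slide":[0,0,0],"spin":0},{"gripper":-1,"slide":[0,0,0],"spin":0},{"gripper":-1,"slide":[0,0,-0.02],"spin":0},{"gripper":-1,"slide":[0,0,-0.05],"spin":0},{"gripper":-1,"slide":[0,0,-0.09],"spin":0},{"gripper":-1,"slide":[0,0,-0.13],"spin":0},{"gripper":-1,"slide":[0,0,-0.16],"spin":0},{"gripper":-1,"slide":[0,0,-0.16],"spin":0},{"gripper":-1,"slide":[0,0,-0.16],"spin":0}]' 60 && python3 - <<'E'
from h import *
a=env.snapshot('side');w=env.snapshot('wrist')
f=cv2.resize(a[290:430,330:470],(390,390),interpolation=cv2.INTER_CUBIC);g=cv2.resize(w[130:370,200:440],(390,390),interpolation=cv2.INTER_CUBIC)
cv2.imwrite('pics/d6.png',np.hstack([f,g]))
print([(np.round(d['extent']),d['score']) for d in env.boxes_of('wrist','red_button')])
E
```

```text
time: 11.25
tcp_pos: [0.5196, -0.2831, 0.2736]
eef_rot: [180.0, 0.1, 162.9]
ft_force: [-0.5, -0.3, -0.6]
gripper_width: 0.0855
grip_force: 0.0
[]
```

View pics/d6.png

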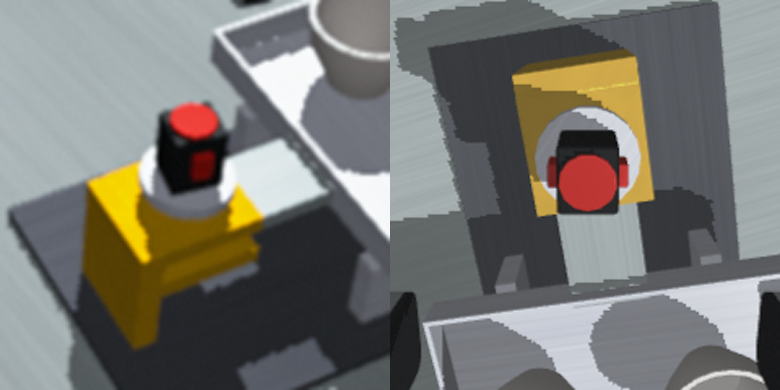

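The pin stands upright with its flange on the funnel rim. Both red buttons have sprung out, visible at crop columns 552 and 624, and the gripper is clear.

```bash
python3 -c "
from station import env
print(env.finish_job())"
```

```text
the job is handed in; nothing more can be done
None
```

The red pin is seated in the yellow dock with its flange on the brass rim and both buttons sprung back out (the balls themselves are hidden below); the blue pin was still in the rack when last seen after the lift, and the job was handed in at about 11 s.

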